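# Set up the telescoping torch stand

### The arm

A 6-joint arm with a two-finger parallel gripper is mounted at the origin on a cart in front of the work surface, level with it; the furniture and walls round the work are solid. World frame = base frame: x ahead of the robot, y to its left, z up, the work surface at z = 0. Lengths are in mm, angles in rad, forces in N, time in s.
With the tool pointing down it reaches from about 275 to 750 mm from the base axis. Payload 10.2 kg.
Tool frame: the origin (TCP) lies between the finger pads; the fingertips stand 19 mm ahead of it and the grasp point (between the pads) is the TCP; z points along the fingers, y is the line along which they close (so a half turn about z gives the same grasp; the last joint's range is limited). The gripper opens to 85 mm and grips with 20 to 120 N. Pads are 22 mm wide; open, the fingers measure 114 mm over their backs; the gripper's body (76 mm by 85 mm) begins 54 mm behind the grasp point. The pads swing forward as they close: fully open they stand 13 mm farther back than shut.
Start: joints at [0.894, 0.313, 1.498, -0, 1.331, -0.223], TCP at [230.165, 471.864, 250.294] pointing down, gripper open.
Joint ranges: [-2.94, 2.94], [-0.97, 2.17], [0.19, 2.56], [-1.23, 4.37], [0.02, 3.11], [-2.88, 2.88]. Speed limits (rad/s): [2.39, 2.39, 3.01, 3.14, 3.14, 3.14].

### API

Orientations are given as a unit quaternion [w, x, y, z].
In Python, from rig import sense, capture, finish_job gives the robot as it stands. The module is installed in compiled form; this text tells all that it offers.
- The arm moves only by the tool move_arm, never from a script. Its argument "moves" is a list of rows, each an object with "turn": the turn, a rotation vector about the tool's x, y, z in rad, a list of three; "translation": the shift along the tool's x, y, z in mm, a list of three; "hand": the opening, from 0 (shut) to 1 (fully open). In form: [{"turn": [wx, wy, wz], "translation": [x, y, z], "hand": hand}, ...]. A call has 1 to 10 rows; each row shifts and turns the commanded pose from where the row before left it, along the tool's axes as they then stand; what a row does not reach is not made up. A row lasts 1/12 s, in which the tool goes at most 41.7 mm and 7.16 degrees, less where a joint would pass 70% of its speed; a pose out of reach is approached as far as the arm can. A call with a gripper value outside its range is refused whole. The fingers move at their own pace and stop on an object; "grip_force" is the grip in N (left out, the last holds). Time passes only in rows, so rows that do not move let the fingers close. It gives the time, the measured TCP pose, the force, the opening and the grip force at its end, in the units of the state.
- sense(): the state, without advancing time (a new reading comes with each control period).
- capture(name): name is "scene" or "top" or "wrist"; returns a dict with "image" (384x512x3 uint8, blue, green, red), "z_map" (384x512 float32, mm along the optical axis (not along the pixel's ray), 0 where there is no reading), "vertical_fov" (degrees; the focal length in pixels is half the picture's height over the tangent of half this angle, whatever the lens; pixels are square), "cx", "cy" (the principal point, pixels), "R" (3x3) and "t" (3): a world point X has camera coordinates R X + t; the wrist camera has in their place "T_tool_cam" (4x4, takes a point from camera to tool coordinates, whose origin is the TCP and whose axes are the flange's). Camera axes: x right, y down, z forward; pixel columns grow to the right and rows downward; lengths in mm; the calibration is good to about 2 mm. The wrist camera is an equidistant fisheye: a pixel r from the principal point sees the ray r / f radians off the axis. A picture is of the moment at which its call begins: read the wrist's pose just before it.
- finish_job(): hands the job in; it is judged then, once.
The state is a dict: "time_s": time; "joints": joint angles; "dq": joint speeds; "tau": joint torques, N m; "eef_pos": TCP position; "ee_rot": TCP orientation; "force": force on the tool from outside, world axes, zero at the start; "wrist_torque": the same for the moment, N m; "grip_width": opening from 0.0 (shut) to 1.0 (fully open); "grip_force": force on a finger pad.
Only numpy, scipy, OpenCV 4.12 (cv2) and the standard library are available. Lean on these libraries where they do the work, as an engineer would, in place of code of your own. Each camera call takes 0.05 s, during which the arm holds its last target. There are 200 camera calls.

### The job

Set up the leaning torch stand: twist its orange knob anticlockwise to unlock the pole, draw the pole out until its brass pin is level with the red band (not the white one), and twist the knob fully back clockwise to lock it there. Then press the black torch that lies beside the blue screwdriver crosswise, its barrel centred, into the two spring clips on the pole's head until it snaps fully home, either way round, and let go. Do not disturb the spray can, oil bottle, tape roll or screwdriver.

Things in the scene. Friction and masses are not known exactly. Their poses are not given: they have to be found in the camera images.
- stand: Fixed stand: blue foot plate 150x110x12 mm and a black sleeve, 32 mm diameter, leaning 30 deg from vertical to the stand's own -x (roughly to the robot). Origin: plate's underside. Pole axis starts at (40,0,12) mm and runs along (-0.5,0,0.866) in the stand frame; sleeve 157 mm long, with steel teeth that guide the inner tube's brass pin.
- pole_slide (a joint): How far the pole is drawn out, m: 0 in, 0.125 out; 5 N friction, stays. Pockets take the pin when the knob is twisted to lock: parking pocket 0 to 0.018 (it starts locked there), white notch 0.060, red notch 0.100, each 2.5 mm play either way. Elsewhere teeth resist the twist and push it back when let go; when locked they bar the slide.
- head_twist (a joint): Twist of knob and head about the pole axis, rad: 0 locked (end stop), grows anticlockwise seen from above the head; above 0.85 the pole is free to slide; end stop 1.15. Friction 0.18 N m, stays where left. Starts at 0 to 0.1.
- head_grip (a point): Centre of the orange knob, to grip across x: block 34 mm in x, 46 in y, 34 high (18 below to 16 above this point). z runs up the pole axis, out of the sleeve. Turns and slides with the head; 178 mm up the axis from its start at slide 0. A bar over the knob, 22 mm in x, 84 in y, tops out 26 mm above. At twist 0 y is level, along the stand's y.
- clip_seat (a point): Where the barrel's centre line lies when home, along y: 40 mm above head_grip, same axes. Press in along -z, about 10 N. Steel clip finger pairs at y = -32 and 32 mm, 12 mm wide, outside x = +-15 mm, flared to +-25, up to 24 mm above this point; lips 22 mm apart spring to 28. The 52 mm between pairs is free for the gripper.
- torch: Black pocket torch lying loose on the bench beside the blue screwdriver (another, far back, is not meant), 136 mm long along its y, about 0.11 kg. Barrel 28 mm diameter from y = -32 to 68 mm, bell 32 mm diameter from y = -67 to -33 mm; small yellow switch on top at y = -9 to 5 mm. Origin: under its middle, on the bench.
- torch_grip (a point): Middle of the torch's barrel on its centre line, 18 mm along the torch's y from its origin, 13.5 mm above the bench; torch's axes. Grip here across x; bring this point to clip_seat with the torch's y along the seat's y, either way round.
- screwdriver_small: Bystander: blue-handled screwdriver 182 mm long (along y), up to 25 mm wide and 23 mm high, lying about parallel to the torch with its centre 66 to 72 mm from the torch's: a fully open gripper may land on it. Origin at its middle, on the bench.
- tape_grey: Bystander: roll of grey tape, 104 mm in diameter, 48 mm high, lying flat. Origin: centre of the underside.
- spray_red: Bystander: red spray can beside the stand (not those far back), 52 mm in diameter, 193 mm high, standing close beside the stand. Origin: centre of the underside.
- oil_bottle: Bystander: white oil bottle with a red tip, 59 mm in diameter, 155 mm high, standing close beside the stand. Origin: centre of the underside.
There are look-alikes about, which are no part of the job. What is meant by the torch is not brown, and is the larger of those in its own colour.

How it is judged (in metres and radians):
On the way, in this order (a step that is already met when the one before it is completed fails the run):
1. the knob is twisted to unlock with the pole still in (value of joint head_twist above 0.8 rad and value of joint pole_slide below 0.04 m), for 0.1 s.
2. the pole is drawn out to the red band (value of joint pole_slide above 0.09 m), for 0.1 s.
3. the pole is locked at the red band, before the torch is pressed in (value of joint head_twist below 0.2 rad and value of joint pole_slide between 0.095 and 0.105 m and distance between torch_grip and clip_seat above 0.05 m), for 0.2 s.
At the end, for the whole second after the job is handed in: The pole is locked (twist under 0.2 rad) in the red-banded notch (slide 0.095 to 0.105 m); the torch lies at rest fully home in both clips, either way round: barrel middle within 15 mm along the clips, 5 mm across, 4 mm in height of the seat, aligned within 0.12 rad (value of joint head_twist below 0.2 rad and value of joint pole_slide between 0.095 and 0.105 m and z of torch_grip in the frame of clip_seat between -0.005 and 0.004 m and x of torch_grip in the frame of clip_seat between -0.005 and 0.005 m and y of torch_grip in the frame of clip_seat between -0.015 and 0.015 m and angle between the y axis of torch and the y axis of clip_seat, either way round below 0.12 rad and linear speed of torch below 0.02 m/s); the robot touches nothing.
It fails at once if the spray can is shoved or tipped (distance of spray_red from where it was at the start of the episode above 0.03 m or angle between spray_red's own z axis and vertical above 0.4 rad).
It fails at once if the oil bottle is shoved or tipped (distance of oil_bottle from where it was at the start of the episode above 0.03 m or angle between oil_bottle's own z axis and vertical above 0.4 rad).
It fails at once if the tape roll is shoved (distance of tape_grey from where it was at the start of the episode above 0.03 m).
It fails at once if the screwdriver is shoved (distance of screwdriver_small from where it was at the start of the episode above 0.03 m).
It also fails if it takes over 72 s, if anything falls off the work surface, if the arm or the gripper's body presses on something with over 40 N, if the wrist force passes 120 N, or if a joint passes its speed limit or range.

## Working session

There is one attempt and no reset: what is moved stays moved. The work goes in short steps, Python scripts to look and compute and a tool call to move; the robot and the scene stay as the last step left them, time stands still between calls to the robot, and variables do not carry over. Pictures are saved under pics/ and viewed, at most 10 in all, crops included, and the job is handed in when it is done.

Besides the shell and the picture viewer there is one more tool, called after "Emit:" in YAML: its name, and indented under it one key for each argument. move_arm: Moves the arm, as the interface text tells. Its arguments: {"type":"object","properties":{"moves":{"type":"array","items":{"type":"object","properties":{"turn":{"type":"array","items":{"type":"number"}},"translation":{"type":"array","items":{"type":"number"}},"hand":{"type":"number"}}}},"grip_force":{"type":"number"}},"required":["moves"]}

```bash
mkdir -p pics; cat > h.py <<'E'
import numpy as np,cv2,pickle
from rig import sense,capture,finish_job
from scipy.spatial.transform import Rotation as Ro
def snap(n):
    s=sense();c=capture(n);c['s']=s;pickle.dump(c,open(f'{n}.pkl','wb'));return c
def f(c): return c['image'].shape[0]/2/np.tan(np.radians(c['vertical_fov'])/2)
def px(c,u,v,z=None):
    z=c['z_map'][int(v),int(u)] if z is None else z
    p=np.array([(u-c['cx'])/f(c)*z,(v-c['cy'])/f(c)*z,z]);return c['R'].T@(p-c['t'])
def cloud(c):
    H,W=c['z_map'].shape;v,u=np.mgrid[:H,:W];z=c['z_map']
    p=np.stack([(u-c['cx'])/f(c)*z,(v-c['cy'])/f(c)*z,z],-1);return (p-c['t'])@c['R']
E
python3 - <<'E'
from h import *
a=snap('scene');b=snap('top')
for c,n in((a,'scene'),(b,'top')):
    cv2.imwrite(f'pics/{n}.png',cv2.resize(c['image'],(800,600),interpolation=cv2.INTER_CUBIC))
print(a['s'])
E
```

```text
{'time_s': 0.0, 'joints': array([ 8.93578813e-01,  3.13432795e-01,  1.49842472e+00, -1.74914450e-05,
        1.33099816e+00, -2.23396443e-01]), 'dq': array([ 0.00025405, -0.00014849,  0.00192379, -0.00061397, -0.00096834,
       -0.00048959]), 'tau': array([ 3.34460337e-04, -4.12258744e+01, -2.59751487e+01, -1.38739788e-04,
        3.98849414e-03, -2.03260163e-05]), 'eef_pos': array([230.02686007, 471.6687225 , 249.74851633]), 'ee_rot': array([-2.67214168e-04,  2.24966259e-01,  9.74366350e-01, -5.72258032e-04]), 'force': array([-0.48438321,  0.67544017,  0.18366268]), 'wrist_torque': array([ 0.01142335,  0.02497646, -0.04286158]), 'grip_force': 0.0, 'grip_width': 1.0012342395285605}
```

View pics/scene.png

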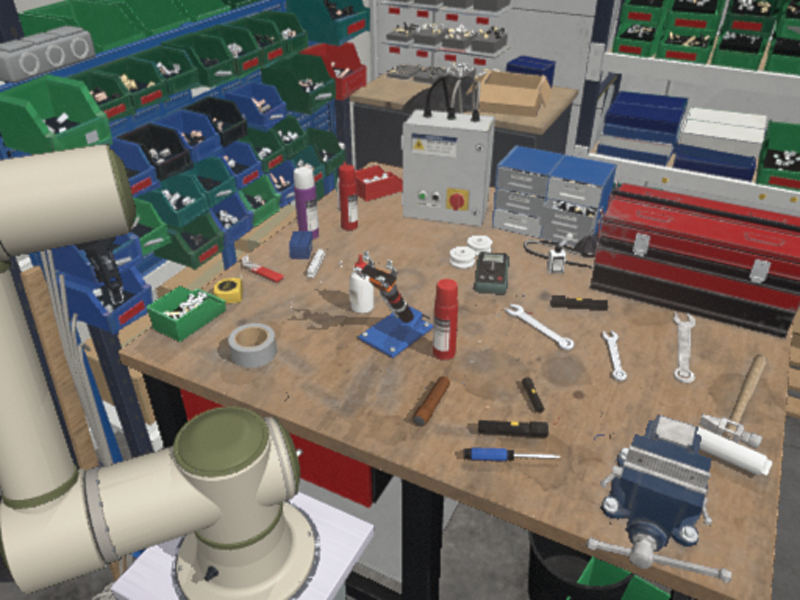

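View pics/top.png

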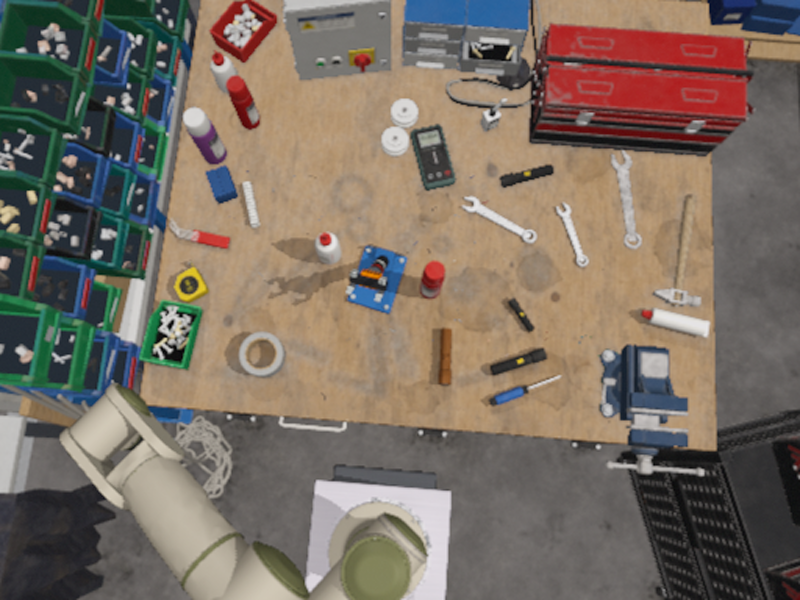

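Scene: stand at top-view (377,279), spray can (432,280), oil bottle (327,248), tape (261,354). Torch candidates (top view): black beside screwdriver (518,361), small black (520,315), black far back (527,176), brown (445,356). I choose (518,361).

```bash
cat > m.py <<'E'
from h import *
c=pickle.load(open('top.pkl','rb'));P=cloud(c);im=c['image'];hsv=cv2.cvtColor(im,cv2.COLOR_BGR2HSV).astype(int)
def rect(m,name):
    q=P[m];r=cv2.minAreaRect(q[:,:2].astype(np.float32));print(name,len(q),r,'med z',np.median(q[:,2]),'mean',q.mean(0));return q
def box(u0,v0,u1,v1):
    m=np.zeros(im.shape[:2],bool);m[int(v0*.64):int(v1*.64),int(u0*.64):int(u1*.64)]=1;return m
z=P[...,2];h,s,v=hsv[...,0],hsv[...,1],hsv[...,2]
rect(box(335,235,420,325)&(h>95)&(h<125)&(s>130)&(z<25),'plate')
t=rect(box(470,335,570,385)&(v<80)&(z>6),'torch')
y=rect(box(470,335,570,385)&(h>15)&(h<35)&(s>150)&(v>120)&(z>15),'switch')
a=t[:,:2]-t[:,:2].mean(0);d=np.linalg.svd(a)[2][0];print('dir',d,np.degrees(np.arctan2(d[1],d[0])),(a@d).min(),(a@d).max())
rect(box(480,365,570,410)&(z>5),'screw')
rect(box(335,235,420,325)&(h>4)&(h<18)&(s>180)&(z>60),'orange')
rect(box(410,250,455,305)&(z>150),'spray');rect(box(305,225,345,270)&(z>60),'oil');rect(box(230,325,290,380)&(z>30),'tape')
b=pickle.load(open('scene.pkl','rb'))
A=cv2.resize(b['image'][150:240,215:305],(560,560),interpolation=cv2.INTER_CUBIC)
A2=cv2.resize(im[205:265,305:365],(240,240),interpolation=cv2.INTER_CUBIC);A3=cv2.resize(im[150:210,215:275],(240,240),interpolation=cv2.INTER_CUBIC)
cv2.imwrite('pics/crop.png',np.hstack([A,np.vstack([A2,A3,np.zeros((80,240,3),np.uint8)])]))
E
python3 m.py
```

```text
plate 517 ((640.5661010742188, 55.05921936035156), (105.21492004394531, 146.9690704345703), 77.18204498291016) med z 12.468569077922625 mean [629.24514467  48.63091109  12.45892761]
torch 225 ((373.2038269042969, -172.20155334472656), (51.281982421875, 441.47210693359375), 34.79476547241211) med z 26.381945461177946 mean [ 460.4858185  -296.51606434   33.04209048]
switch 13 ((463.4413146972656, -301.69842529296875), (9.733511924743652, 14.406461715698242), 16.06618881225586) med z 29.99914657003293 mean [ 463.12838551 -301.47743609   29.6781984 ]
dir [-0.45119925  0.89242324] 116.82065297166105 -68.67930316296851 365.36744809864354
screw 482 ((366.4281005859375, -201.4210968017578), (142.76382446289062, 460.13922119140625), 18.3670597076416) med z 15.907286287902675 mean [ 402.36328314 -294.89028906   47.15678057]
orange 51 ((595.7310180664062, 65.76606750488281), (40.684906005859375, 38.89442443847656), 79.75318908691406) med z 196.37797439802193 mean [602.29555046  64.24578522 195.62934554]
spray 173 ((435.7105712890625, -52.434234619140625), (47.380516052246094, 426.7821960449219), 83.72565460205078) med z 190.56748407646847 mean [611.19355347 -71.41001765 229.7154644 ]
oil 215 ((480.9040832519531, 81.35741424560547), (535.3238525390625, 56.33395004272461), 24.849458694458008) med z 101.70560875944936 mean [688.21346939 177.96598762 110.46837938]
tape 388 ((325.9147033691406, 189.1512451171875), (427.00872802734375, 100.12208557128906), 50.28459930419922) med z 47.922575370329525 mean [424.14806097 306.00211638  81.36334901]
```

View pics/crop.png

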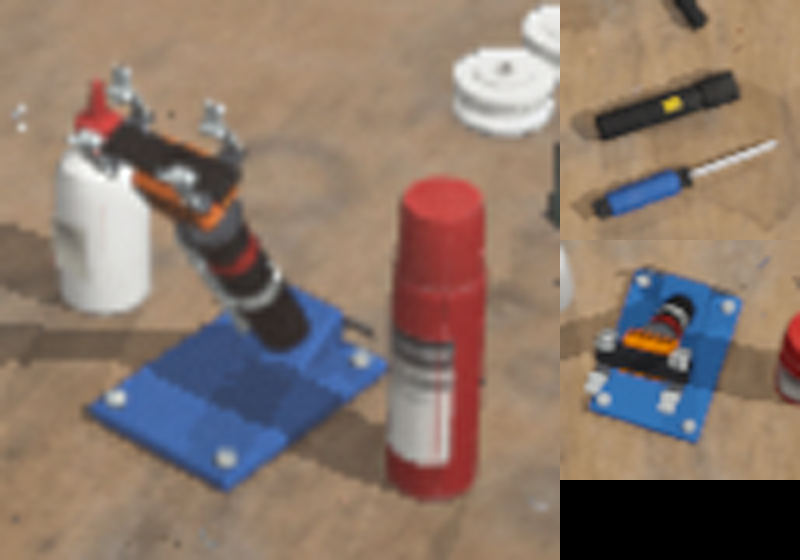

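The crop confirms it: black torch with yellow switch directly beside the blue screwdriver, larger than the other black one, bell to the right. The stand's knob, bar and clips show at the crop's lower right. Now robust numbers.

```bash
cat > m2.py <<'E'
from h import *
exec(open('m.py').read().split("rect(box(335")[0])
X,Y=P[...,0],P[...,1]
def near(x,y,r,z0,z1): return (np.hypot(X-x,Y-y)<r)&(z>z0)&(z<z1)
t=rect(near(461,-300,75,8,40)&(v<90)&(X>425-(Y+300)*.0),'torch')
sc=rect(near(405,-300,110,5,30)&(h>95)&(s>120),'screwhandle')
a=t[:,:2]-t[:,:2].mean(0);d=np.linalg.svd(a)[2][0];print('dir',d,(a@d).min(),(a@d).max())
# top ridge line
rect(near(611,-71,40,170,210),'spray');rect(near(690,165,40,60,170),'oil');rect(near(424,306,60,40,56),'tape')
yaw=np.radians(77.18-90);c_,s_=np.cos(yaw),np.sin(yaw);Rs=np.array([[c_,-s_,0],[s_,c_,0],[0,0,1]]);o=np.array([640.5,55.06,0])
A=o+Rs@[40,0,12];ax=Rs@[-.5,0,.866];hx=Rs@[.866,0,.5];hy=Rs@[0,1,0]
for n in('top','scene'):
    c=pickle.load(open(n+'.pkl','rb'));Q=cloud(c);g=cv2.cvtColor(c['image'],cv2.COLOR_BGR2HSV).astype(int)
    L=np.stack([(Q-A)@hx,(Q-A)@hy,(Q-A)@ax],-1)
    m=(abs(L[...,0])<45)&(abs(L[...,1])<60)&(L[...,2]>165)&(L[...,2]<290)
    for nm,k in(('orange',(g[...,0]<20)&(g[...,1]>170)&(g[...,2]>90)),('dark',g[...,2]<80),('steel',(g[...,1]<70)&(g[...,2]>110))):
        q=L[m&k]
        if len(q):print(n,nm,len(q),np.percentile(q,[3,25,50,75,97],axis=0).round(1).tolist())
E
python3 m2.py
```

```text
torch 233 ((462.195068359375, -297.2693786621094), (27.036701202392578, 136.86605834960938), 21.931800842285156) med z 26.346958402158208 mean [ 461.74451284 -298.00470503   25.54960273]
screwhandle 94 ((380.7435302734375, -281.6668701171875), (19.61664390563965, 69.51349639892578), 26.227407455444336) med z 22.12639122534462 mean [ 380.3617325  -280.82233594   22.03837555]
dir [ 0.38000679 -0.9249837 ] -68.93500150238616 67.83511151929032
spray 147 ((626.1046752929688, -73.80705261230469), (41.96767044067383, 43.02903366088867), 0.16702042520046234) med z 191.209007257288 mean [624.39319775 -73.56451193 189.82306438]
oil 202 ((695.3265380859375, 178.60531616210938), (48.13652038574219, 56.03964614868164), 73.95619201660156) med z 102.0385107754262 mean [689.54489008 177.26799001 103.77340546]
tape 332 ((429.09112548828125, 312.9247131347656), (100.92511749267578, 100.93140411376953), 65.44805908203125) med z 48.09787281758402 mean [427.99139379 313.25893659  48.09772461]
top orange 58 [[-1.5, -17.7, 177.3], [21.8, -9.9, 191.9], [24.5, 0.5, 199.5], [26.6, 10.3, 203.7], [28.2, 18.8, 211.9]]
top dark 110 [[-0.4, -38.3, 205.7], [4.6, -16.0, 208.5], [8.4, 2.0, 210.6], [13.0, 19.2, 212.4], [19.2, 36.2, 215.2]]
top steel 87 [[-14.5, -35.9, 209.9], [-7.4, -30.6, 230.7], [17.1, 28.2, 238.1], [29.3, 33.5, 243.2], [34.1, 39.9, 248.8]]
scene orange 15 [[-7.9, -25.8, 175.2], [-5.8, -22.4, 181.3], [-4.6, -4.9, 200.3], [-3.1, 6.1, 201.7], [4.4, 12.8, 203.1]]
scene dark 102 [[-2.7, -41.4, 205.6], [4.4, -28.2, 209.0], [9.9, -1.3, 210.1], [14.1, 19.2, 212.3], [19.1, 35.1, 215.4]]
scene steel 106 [[-15.2, -41.1, 198.4], [-10.2, -35.1, 220.7], [-2.5, 22.2, 236.7], [26.6, 28.0, 241.9], [32.2, 36.5, 248.1]]
```

```bash
cat >> h.py <<'E'
yaw=np.radians(77.18-90);c_,s_=np.cos(yaw),np.sin(yaw);Rs=np.array([[c_,-s_,0],[s_,c_,0],[0,0,1]]);o=np.array([640.5,55.06,0])
A=o+Rs@[40,0,12];ax=Rs@[-.5,0,.866];hx=Rs@[.866,0,.5];hy=Rs@[0,1,0]
HG=A+8.7*hx-.3*hy+184.5*ax
Rt=np.c_[-hy,hx,-ax]; Rt=Rt if np.linalg.det(Rt)>0 else np.c_[hy,hx,-ax]
def rot(s): q=s['ee_rot'];return Ro.from_quat([q[1],q[2],q[3],q[0]]).as_matrix()
def plan(Rg,pg,s=None):
    s=s or sense();R=rot(s);w=Ro.from_matrix(R.T@Rg).as_rotvec();d=pg-s['eef_pos']
    print('turn',w.round(3),'n',round(np.linalg.norm(w)/.125,1),'| shift old axes',(R.T@d).round(1),'new axes',(Rg.T@d).round(1),'world',d.round(1),'F',s['force'].round(1),'g',round(s['grip_width'],3),'t',s['time_s'])
E
python3 - <<'E'
from h import *
print(HG,np.linalg.det(Rt),Rt.round(3))
plan(Rt,HG+115*ax)
E
```

```text
[596.83231059  64.68941699 176.127     ] 0.9999559999999998 [[ 0.222  0.844  0.488]
 [ 0.975 -0.192 -0.111]
 [ 0.     0.5   -0.866]]
turn [-0.443 -0.35   1.308] n 11.4 | shift old axes [-452.1 -218.2  -25.8] new axes [-315.5  351.1  172.8] world [ 310.7 -394.3   25.9] F [ 0.3  0.9 -0.9] g 0.999 t 0.1
```

Emit:
move_arm:
  moves:
    - {"translation": [-35, -17, -2], "turn": [0, 0, 0], "hand": 1}
    - {"translation": [-35, -17, -2], "turn": [0, 0, 0], "hand": 1}
    - {"translation": [-35, -17, -2], "turn": [0, 0, 0], "hand": 1}
    - {"translation": [-35, -17, -2], "turn": [0, 0, 0], "hand": 1}
    - {"translation": [-35, -17, -2], "turn": [0, 0, 0], "hand": 1}
    - {"translation": [-35, -17, -2], "turn": [0, 0, 0], "hand": 1}
    - {"translation": [-35, -17, -2], "turn": [0, 0, 0], "hand": 1}
    - {"translation": [-35, -17, -2], "turn": [0, 0, 0], "hand": 1}
    - {"translation": [-35, -17, -2], "turn": [0, 0, 0], "hand": 1}
    - {"translation": [-35, -17, -2], "turn": [0, 0, 0], "hand": 1}

```text
time_s: 0.93
eef_pos: [470.9, 163.8, 270.2]
ee_rot: [-0.0, 0.225, 0.974, -0.0]
force: [1.1, 0.5, -0.1]
grip_width: 1.001
grip_force: 0.0
```

Emit:
move_arm:
  moves:
    - {"translation": [-35, -17, -2], "turn": [0, 0, 0], "hand": 1}
    - {"translation": [-35, -17, -2], "turn": [0, 0, 0], "hand": 1}
    - {"translation": [-32, -15, -2], "turn": [0, 0, 0], "hand": 1}
    - {"translation": [0, 0, 0], "turn": [-0.037, -0.029, 0.109], "hand": 1}
    - {"translation": [0, 0, 0], "turn": [-0.037, -0.029, 0.109], "hand": 1}
    - {"translation": [0, 0, 0], "turn": [-0.037, -0.029, 0.109], "hand": 1}
    - {"translation": [0, 0, 0], "turn": [-0.037, -0.029, 0.109], "hand": 1}
    - {"translation": [0, 0, 0], "turn": [-0.037, -0.029, 0.109], "hand": 1}
    - {"translation": [0, 0, 0], "turn": [-0.037, -0.029, 0.109], "hand": 1}
    - {"translation": [0, 0, 0], "turn": [-0.037, -0.029, 0.109], "hand": 1}

```text
time_s: 1.77
eef_pos: [540.2, 76.7, 276.0]
ee_rot: [0.125, 0.569, 0.806, 0.101]
force: [-0.4, -0.5, 0.5]
grip_width: 0.999
grip_force: 0.0
```

Emit:
move_arm:
  moves:
    - {"translation": [0, 0, 0], "turn": [-0.037, -0.029, 0.109], "hand": 1}
    - {"translation": [0, 0, 0], "turn": [-0.037, -0.029, 0.109], "hand": 1}
    - {"translation": [0, 0, 0], "turn": [-0.037, -0.029, 0.109], "hand": 1}
    - {"translation": [0, 0, 0], "turn": [-0.037, -0.029, 0.109], "hand": 1}
    - {"translation": [0, 0, 0], "turn": [-0.037, -0.029, 0.109], "hand": 1}
    - {"translation": [0, 0, 0], "turn": [0, 0, 0], "hand": 1}

```text
time_s: 2.27
eef_pos: [539.6, 77.5, 275.6]
ee_rot: [0.201, 0.756, 0.601, 0.163]
force: [-0.1, 0.9, 0.0]
grip_width: 0.998
grip_force: 0.0
```

```bash
python3 - <<'E'
from h import *
plan(Rt,HG+115*ax)
c=snap('wrist');print(sense()['joints'].round(2),c['T_tool_cam'].round(2).tolist(),c['vertical_fov'])
cv2.imwrite('pics/w1.png',cv2.resize(c['image'],(800,600),interpolation=cv2.INTER_CUBIC))
E
```

```text
turn [-0.    -0.002 -0.005] n 0.0 | shift old axes [0.2 1.1 0.4] new axes [0.2 1.1 0.4] world [ 1.2 -0.   0.2] F [-0.1  0.9  0. ] g 0.998 t 2.2667
[-0.03  0.12  1.75 -0.13  0.76  0.26] [[0.0, -0.96, -0.29, 74.29], [1.0, 0.0, 0.0, 0.91], [-0.0, -0.29, 0.96, -121.92], [0.0, 0.0, 0.0, 1.0]] 65.70646984690485
```

View pics/w1.png

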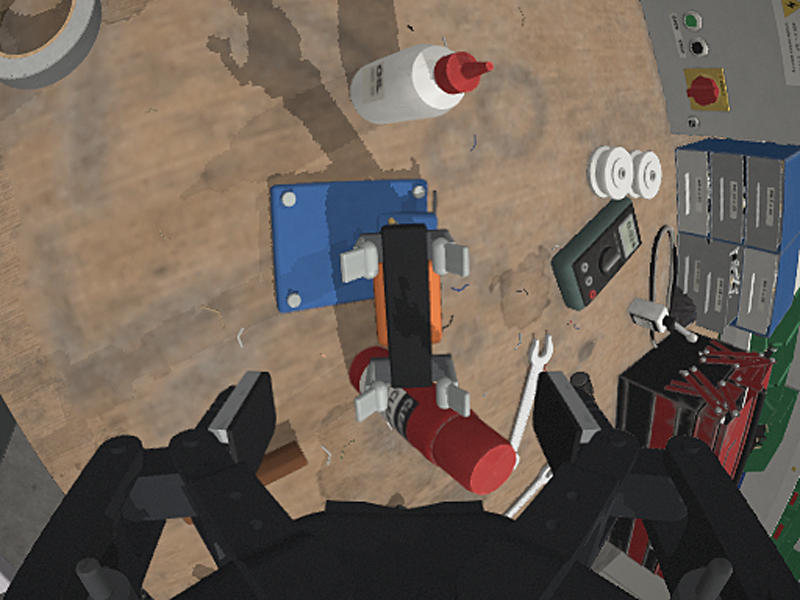

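Wrist view: bar centred at (407,305), clips around it at (357,262),(455,260),(373,400),(455,395); spray can right below, clear of the fingers. I'll measure the bar in the tool frame.

```bash
cat >> h.py <<'E'
def wcloud(c):
    H,W=c['z_map'].shape;v,u=np.mgrid[:H,:W];a=(u-c['cx'])/f(c);b=(v-c['cy'])/f(c);r=np.hypot(a,b)+1e-9
    k=np.tan(r)/r;z=c['z_map'];p=np.stack([a*k*z,b*k*z,z],-1);T=c['T_tool_cam'];return p@T[:3,:3].T+T[:3,3]
E
python3 - <<'E'
from h import *
c=pickle.load(open('wrist.pkl','rb'));f_=f
# equidistant focal: same formula
Q=wcloud(c);g=cv2.cvtColor(c['image'],cv2.COLOR_BGR2HSV).astype(int)
m=np.zeros(Q.shape[:2],bool);m[130:275,205:310]=1
near=m&(Q[...,2]>20)&(Q[...,2]<125)&(abs(Q[...,1])<45)
for nm,k in(('orange',(g[...,0]<20)&(g[...,1]>170)&(g[...,2]>90)),('dark',g[...,2]<80),('steel',(g[...,1]<70)&(g[...,2]>110))):
    q=Q[near&k];print(nm,len(q),np.percentile(q,[2,25,50,75,98],axis=0).round(1).tolist())
    if nm=='dark':
        q=q[(q[:,2]>82)&(q[:,2]<96)];print(cv2.minAreaRect(q[:,:2].astype(np.float32)))
E
```

```text
orange 543 [[-18.5, -13.5, 99.4], [-9.2, -11.0, 100.5], [0.4, -8.1, 101.1], [9.9, 16.6, 101.7], [21.7, 19.2, 103.7]]
dark 3217 [[-38.0, -11.0, 89.3], [-19.1, -2.9, 90.3], [4.4, 3.0, 90.8], [26.1, 8.8, 91.3], [42.1, 20.3, 93.5]]
((1.0943260192871094, 2.8394508361816406), (41.35107421875, 83.85411834716797), 87.21344757080078)
steel 1320 [[-36.5, -22.9, 53.1], [-28.6, -16.8, 56.0], [27.7, -11.9, 62.3], [33.9, 16.7, 63.7], [39.9, 28.5, 79.6]]
```

Emit:
move_arm:
  moves:
    - {"translation": [1.5, 3, 0], "turn": [0, 0, 0], "hand": 1}
    - {"translation": [0, 0, 25], "turn": [0, 0, 0], "hand": 1}
    - {"translation": [0, 0, 25], "turn": [0, 0, 0], "hand": 1}
    - {"translation": [0, 0, 20], "turn": [0, 0, 0], "hand": 1}
    - {"translation": [0, 0, 15], "turn": [0, 0, 0], "hand": 1}
    - {"translation": [0, 0, 10], "turn": [0, 0, 0], "hand": 1}
    - {"translation": [0, 0, 8], "turn": [0, 0, 0], "hand": 1}
    - {"translation": [0, 0, 0], "turn": [0, 0, 0], "hand": 1}

```text
time_s: 2.98
eef_pos: [593.8, 66.3, 187.5]
ee_rot: [0.201, 0.755, 0.603, 0.162]
force: [0.0, 0.4, 0.3]
grip_width: 1.005
grip_force: 0.0
```

Emit:
move_arm:
  moves:
    - {"translation": [0, 0, 0], "turn": [0, 0, 0], "hand": 0.5}
    - {"translation": [0, 0, 0], "turn": [0, 0, 0], "hand": 0.4}
    - {"translation": [0, 0, 0], "turn": [0, 0, 0], "hand": 0.2}
    - {"translation": [0, 0, 0], "turn": [0, 0, 0], "hand": 0.2}
    - {"translation": [0, 0, 0], "turn": [0, 0, 0], "hand": 0.2}
    - {"translation": [0, 0, 0], "turn": [0, 0, 0], "hand": 0.2}
    - {"translation": [0, 0, 0], "turn": [0, 0, 0], "hand": 0.2}
    - {"translation": [0, 0, 0], "turn": [0, 0, 0], "hand": 0.2}
  grip_force: 70

```text
time_s: 3.65
eef_pos: [592.1, 67.1, 187.6]
ee_rot: [0.2, 0.755, 0.603, 0.161]
force: [-7.1, 2.2, -2.4]
grip_width: 0.384
grip_force: 72.0
```

```bash
python3 - <<'E'
from h import *
s=sense();plan(Rt,HG+13*ax,s);print(s['grip_force'],s['wrist_torque'])
c=snap('wrist');cv2.imwrite('pics/w2.png',c['image'])
E
```

```text
turn [-0.004 -0.002  0.   ] n 0.0 | shift old axes [-1.3 -1.3 -0.5] new axes [-1.3 -1.3 -0.5] world [-1.6 -0.9 -0.2] F [-7.1  2.2 -2.4] g 0.384 t 3.65
71.98806166648865 [0.21513318 1.07141806 0.07786231]
```

View pics/w2.png

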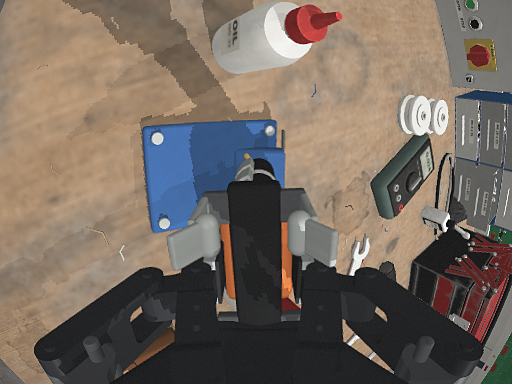

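Grip is on the knob (opening 0.384 = 33 mm, pads at (215,285) and (300,285), clear of the clips). Now twist anticlockwise (negative about tool z).

Emit:
move_arm:
  moves:
    - {"translation": [0, -1.5, 0], "turn": [0, 0, 0], "hand": 0.2}
    - {"translation": [0, 0, 0], "turn": [0, 0, -0.1], "hand": 0.2}
    - {"translation": [0, 0, 0], "turn": [0, 0, -0.1], "hand": 0.2}
    - {"translation": [0, 0, 0], "turn": [0, 0, -0.1], "hand": 0.2}
    - {"translation": [0, 0, 0], "turn": [0, 0, -0.1], "hand": 0.2}
    - {"translation": [0, 0, 0], "turn": [0, 0, -0.1], "hand": 0.2}
    - {"translation": [0, 0, 0], "turn": [0, 0, -0.1], "hand": 0.2}
    - {"translation": [0, 0, 0], "turn": [0, 0, -0.1], "hand": 0.2}
    - {"translation": [0, 0, 0], "turn": [0, 0, -0.1], "hand": 0.2}
    - {"translation": [0, 0, 0], "turn": [0, 0, -0.1], "hand": 0.2}

```text
time_s: 4.53
eef_pos: [591.3, 67.1, 187.1]
ee_rot: [0.251, 0.416, 0.872, 0.058]
force: [-5.2, 0.6, -2.0]
grip_width: 0.378
grip_force: 70.9
```

Emit:
move_arm:
  moves:
    - {"translation": [0, 0, 0], "turn": [0, 0, -0.05], "hand": 0.2}
    - {"translation": [0, 0, 0], "turn": [0, 0, 0], "hand": 0.2}
    - {"translation": [0, 0, 0], "turn": [0, 0, 0], "hand": 0.2}

```text
time_s: 4.78
eef_pos: [591.2, 67.1, 187.1]
ee_rot: [0.252, 0.396, 0.882, 0.052]
force: [-4.7, 1.2, -2.5]
grip_width: 0.38
grip_force: 71.9
```

```bash
python3 - <<'E'
from h import *
s=sense();plan(Rt,HG+13*ax,s);print(s['grip_force'],s['wrist_torque'],s['joints'].round(2))
c=snap('wrist');Q=wcloud(c);g=cv2.cvtColor(c['image'],cv2.COLOR_BGR2HSV).astype(int)
m=np.zeros(Q.shape[:2],bool);m[180:315,225:290]=1
q=Q[m&(g[...,2]<80)&(abs(Q[...,2]+13)<8)];print(len(q),cv2.minAreaRect(q[:,:2].astype(np.float32)),np.median(q,0))
cv2.imwrite('pics/w3.png',c['image'])
E
```

```text
turn [-0.002 -0.004  0.95 ] n 7.6 | shift old axes [-0.4 -1.1 -0.5] new axes [-1.1 -0.3 -0.5] world [-0.7 -1.   0.3] F [-4.7  1.2 -2.5] g 0.38 t 4.7833
71.90036497777328 [0.23289382 0.98589987 0.10415014] [-0.05  0.33  1.74 -0.16  0.56 -0.67]
6772 ((6.867729187011719, -0.21511459350585938), (32.164703369140625, 68.62432098388672), 89.2984619140625) [14.79423875 -0.1048558  -9.97214244]
```

View pics/w3.png

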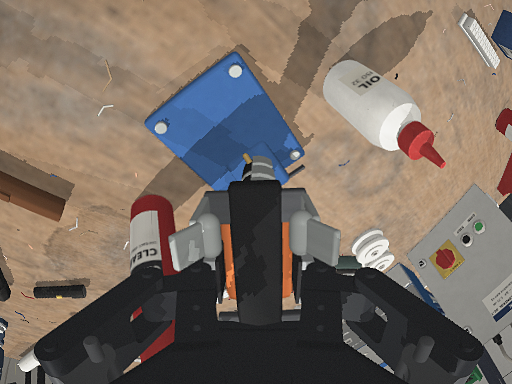

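Emit:
move_arm:
  moves:
    - {"translation": [0, 0, 2], "turn": [0, 0, -0.03], "hand": 0.2}
    - {"translation": [0, 0, 2], "turn": [0, 0, 0], "hand": 0.2}
    - {"translation": [0, 0, 2], "turn": [0, 0, 0], "hand": 0.2}
    - {"translation": [0, 0, 0], "turn": [0, 0, 0], "hand": 0.2}
  grip_force: 90

```text
time_s: 5.17
eef_pos: [594.3, 66.4, 181.7]
ee_rot: [0.253, 0.383, 0.887, 0.048]
force: [-2.7, 0.0, -4.9]
grip_width: 0.38
grip_force: 90.1
```

Emit:
move_arm:
  moves:
    - {"translation": [0, 0, 2], "turn": [0, 0, 0], "hand": 0.2}
    - {"translation": [0, 0, 2], "turn": [0, 0, 0], "hand": 0.2}
    - {"translation": [0, 0, 0], "turn": [0, 0, 0], "hand": 0.2}

```text
time_s: 5.42
eef_pos: [596.1, 65.9, 178.3]
ee_rot: [0.253, 0.383, 0.887, 0.048]
force: [-4.2, 0.2, -3.8]
grip_width: 0.376
grip_force: 90.3
```

Emit:
move_arm:
  moves:
    - {"translation": [0, 0, 2], "turn": [0, 0, 0], "hand": 0.2}
    - {"translation": [0, 0, 1], "turn": [0, 0, 0], "hand": 0.2}
    - {"translation": [0, 0, 0], "turn": [0, 0, 0], "hand": 0.2}

```text
time_s: 5.67
eef_pos: [596.5, 65.9, 178.1]
ee_rot: [0.253, 0.383, 0.887, 0.048]
force: [-35.6, 1.9, 24.3]
grip_width: 0.38
grip_force: 95.2
```

Emit:
move_arm:
  moves:
    - {"translation": [0, 0, 2], "turn": [0, 0, 0], "hand": 0.2}
    - {"translation": [0, 0, 1], "turn": [0, 0, 0], "hand": 0.2}
    - {"translation": [0, 0, 0], "turn": [0, 0, 0], "hand": 0.2}

```text
time_s: 5.92
eef_pos: [596.8, 66.0, 177.9]
ee_rot: [0.253, 0.382, 0.888, 0.047]
force: [-64.8, 3.1, 55.3]
grip_width: 0.378
grip_force: 100.1
```

```bash
python3 - <<'E'
from h import *
plan(Rt,HG+13*ax)
E
```

```text
turn [-0.003 -0.003  0.981] n 7.8 | shift old axes [ -0.1  -1.4 -11.3] new axes [ -1.2  -0.6 -11.3] world [-6.3  0.2  9.5] F [-64.8   3.1  55.3] g 0.378 t 5.9167
```

Emit:
move_arm:
  moves:
    - {"translation": [0, 0, -6], "turn": [0, 0, 0], "hand": 0.2}
    - {"translation": [0, 0, -6], "turn": [0, 0, 0], "hand": 0.2}
    - {"translation": [0, 0, -8], "turn": [0, 0, 0], "hand": 0.2}
    - {"translation": [0, 0, -8], "turn": [0, 0, 0], "hand": 0.2}
    - {"translation": [0, 0, -8], "turn": [0, 0, 0], "hand": 0.2}
    - {"translation": [0, 0, -8], "turn": [0, 0, 0], "hand": 0.2}
    - {"translation": [0, 0, -6], "turn": [0, 0, 0], "hand": 0.2}
    - {"translation": [0, 0, 0], "turn": [0, 0, 0], "hand": 0.2}

```text
time_s: 6.58
eef_pos: [574.1, 71.0, 217.7]
ee_rot: [0.253, 0.383, 0.887, 0.048]
force: [-13.4, 2.6, -4.5]
grip_width: 0.38
grip_force: 91.8
```

```bash
python3 - <<'E'
from h import *
plan(Rt,np.array([596.4,65.9,178.15])+100*ax)
E
```

```text
turn [-0.001 -0.004  0.98 ] n 7.8 | shift old axes [  0.2  -0.  -54.3] new axes [ -0.1   0.  -54.3] world [-26.5   6.   47. ] F [-13.4   2.6  -4.5] g 0.38 t 6.5833
```

Emit:
move_arm:
  moves:
    - {"translation": [0, 0, -9], "turn": [0, 0, 0], "hand": 0.2}
    - {"translation": [0, 0, -9], "turn": [0, 0, 0], "hand": 0.2}
    - {"translation": [0, 0, -9], "turn": [0, 0, 0], "hand": 0.2}
    - {"translation": [0, 0, -9], "turn": [0, 0, 0], "hand": 0.2}
    - {"translation": [0, 0, -9], "turn": [0, 0, 0], "hand": 0.2}
    - {"translation": [0, 0, -6], "turn": [0, 0, 0], "hand": 0.2}
    - {"translation": [0, 0, -3.3], "turn": [0, 0, 0], "hand": 0.2}
    - {"translation": [0, 0, 0], "turn": [0, 0, 0], "hand": 0.2}
    - {"translation": [0, 0, 0], "turn": [0, 0, 0], "hand": 0.2}

```text
time_s: 7.33
eef_pos: [547.6, 77.2, 264.8]
ee_rot: [0.253, 0.383, 0.887, 0.049]
force: [-13.2, 4.4, -4.4]
grip_width: 0.372
grip_force: 94.6
```

```bash
python3 - <<'E'
from h import *
plan(Rt,np.array([596.4,65.9,178.15])+100*ax)
c=snap('wrist');s=snap('scene')
cv2.imwrite('pics/w4.png',np.hstack([cv2.resize(c['image'][100:240,190:330],(420,420),interpolation=cv2.INTER_CUBIC),cv2.resize(s['image'][130:230,200:300],(360,420),interpolation=cv2.INTER_CUBIC)]))
E
```

```text
turn [-0.001 -0.004  0.979] n 7.8 | shift old axes [-0.1 -0.2  0.1] new axes [-0.2  0.   0.1] world [-0.  -0.2 -0.1] F [-13.2   4.4  -4.4] g 0.372 t 7.3333
```

View pics/w4.png

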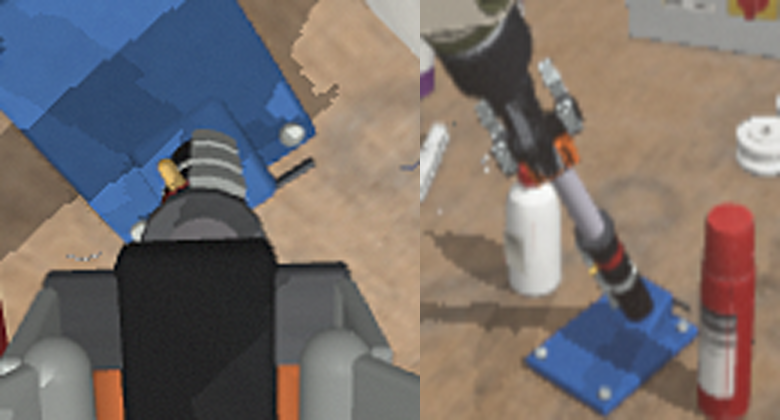

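Pin (scene crop 593,268) sits beside the red band (612,255), and the slide measures 100 mm from the stop. Twist back clockwise.

Emit:
move_arm:
  moves:
    - {"translation": [0, 0, 0], "turn": [0, 0, 0.11], "hand": 0.2}
    - {"translation": [0, 0, 0], "turn": [0, 0, 0.11], "hand": 0.2}
    - {"translation": [0, 0, 0], "turn": [0, 0, 0.11], "hand": 0.2}
    - {"translation": [0, 0, 0], "turn": [0, 0, 0.11], "hand": 0.2}
    - {"translation": [0, 0, 0], "turn": [0, 0, 0.11], "hand": 0.2}
    - {"translation": [0, 0, 0], "turn": [0, 0, 0.11], "hand": 0.2}
    - {"translation": [0, 0, 0], "turn": [0, 0, 0.11], "hand": 0.2}
    - {"translation": [0, 0, 0], "turn": [0, 0, 0.11], "hand": 0.2}
    - {"translation": [0, 0, 0], "turn": [0, 0, 0.1], "hand": 0.2}
    - {"translation": [0, 0, 0], "turn": [0, 0, 0], "hand": 0.2}

```text
time_s: 8.27
eef_pos: [548.4, 77.3, 265.2]
ee_rot: [0.201, 0.756, 0.601, 0.163]
force: [-8.5, 6.8, -6.7]
grip_width: 0.376
grip_force: 93.9
```

```bash
python3 - <<'E'
from h import *
s=sense();plan(Rt,np.array([596.4,65.9,178.15])+100*ax,s);print(rot(s).T@s['wrist_torque'])
E
```

```text
turn [-0.    -0.004 -0.006] n 0.1 | shift old axes [-0.4 -0.8  0.1] new axes [-0.4 -0.8  0.1] world [-0.7 -0.3 -0.5] F [-8.5  6.8 -6.7] g 0.376 t 8.2667
[1.94052539 0.62087485 0.10888189]
```

Emit:
move_arm:
  moves:
    - {"translation": [0, 0, 0], "turn": [0, 0, 0.04], "hand": 0.2}
    - {"translation": [0, 0, 0], "turn": [0, 0, 0.04], "hand": 0.2}
    - {"translation": [0, 0, 0], "turn": [0, 0, 0], "hand": 0.2}

```text
time_s: 8.52
eef_pos: [548.4, 77.2, 265.3]
ee_rot: [0.195, 0.778, 0.572, 0.171]
force: [-7.8, 7.0, -7.1]
grip_width: 0.372
grip_force: 97.9
```

```bash
python3 - <<'E'
from h import *
s=sense();plan(Rt,np.array([596.4,65.9,178.15])+100*ax,s);print(rot(s).T@s['wrist_torque'])
E
```

```text
turn [-0.    -0.003 -0.079] n 0.6 | shift old axes [-0.4 -0.8  0.1] new axes [-0.4 -0.8  0.1] world [-0.8 -0.2 -0.5] F [-7.8  7.  -7.1] g 0.372 t 8.5167
[ 1.96222444  0.63050299 -1.21931746]
```

Emit:
move_arm:
  moves:
    - {"translation": [0, 0, 0], "turn": [0, 0, -0.03], "hand": 0.2}
    - {"translation": [0, 0, 0], "turn": [0, 0, 0], "hand": 1}
    - {"translation": [0, 0, 0], "turn": [0, 0, 0], "hand": 1}
    - {"translation": [0, 0, 0], "turn": [0, 0, 0], "hand": 1}
    - {"translation": [0, 0, 0], "turn": [0, 0, 0], "hand": 1}
    - {"translation": [0, 0, 0], "turn": [0, 0, 0], "hand": 1}
    - {"translation": [0, 0, -10], "turn": [0, 0, 0], "hand": 1}
    - {"translation": [0, 0, -30], "turn": [0, 0, 0], "hand": 1}
    - {"translation": [0, 0, -35], "turn": [0, 0, 0], "hand": 1}
    - {"translation": [0, 0, -35], "turn": [0, 0, 0], "hand": 1}

```text
time_s: 9.35
eef_pos: [494.4, 88.4, 361.3]
ee_rot: [0.197, 0.77, 0.583, 0.168]
force: [0.7, 0.2, 1.1]
grip_width: 1.0
grip_force: 0.0
```

Emit:
move_arm:
  moves:
    - {"translation": [0, 0, 0], "turn": [0, 0, 0], "hand": 1}
    - {"translation": [0, 0, 0], "turn": [0, 0, 0], "hand": 1}

```text
time_s: 9.52
eef_pos: [495.2, 88.6, 362.1]
ee_rot: [0.199, 0.769, 0.583, 0.169]
force: [0.3, -0.3, -0.5]
grip_width: 0.997
grip_force: 0.0
```

```bash
cat > seat.py <<'E'
from h import *
s=sense();c=snap('wrist');Q=wcloud(c);g=cv2.cvtColor(c['image'],cv2.COLOR_BGR2HSV).astype(int)
W=Q@rot(s).T+s['eef_pos']
O=HG+98*ax
L=np.stack([(W-O)@hx,(W-O)@hy,(W-O)@ax],-1)
m=(abs(L[...,0])<40)&(abs(L[...,1])<55)&(L[...,2]>-25)&(L[...,2]<75)
k={'orange':(g[...,0]<20)&(g[...,1]>170)&(g[...,2]>90),'dark':(g[...,2]<80)&(abs(L[...,2]-26)<8),'steel':(g[...,1]<70)&(g[...,2]>110)}
for n in k:
    q=L[m&k[n]];print(n,len(q),np.percentile(q,[2,25,50,75,98],axis=0).round(1).tolist())
    if n=='dark':
        q=L[m&k[n]&(abs(L[...,0])<17)];d=np.linalg.svd(q-q.mean(0))[2];print('bar dir local',d[0].round(3),'normal',d[2].round(3))
cv2.imwrite('pics/w5.png',c['image'])
plan(Rt,O,s)
E
python3 seat.py
```

```text
orange 513 [[-14.6, -18.0, 1.6], [-12.0, -9.0, 3.5], [12.7, 1.3, 4.2], [15.3, 10.6, 4.7], [18.0, 21.1, 5.8]]
dark 3 [[20.4, -28.6, 25.2], [20.4, -28.2, 25.8], [20.4, -27.9, 26.4], [20.7, 5.2, 26.6], [20.9, 35.7, 26.7]]
bar dir local [1. 0. 0.] normal [0. 0. 1.]
steel 1207 [[-22.6, -36.0, 38.7], [-17.6, -28.1, 41.7], [-12.4, 28.6, 43.0], [16.2, 34.6, 49.4], [26.5, 39.9, 52.4]]
turn [ 0.005 -0.004 -0.051] n 0.4 | shift old axes [ -1.4  -3.1 115.2] new axes [ -0.8  -2.6 115.2] world [  53.8  -13.  -101.1] F [ 0.3 -0.3 -0.5] g 0.997 t 9.5167seat.py:11: RuntimeWarning: Mean of empty slice.
  q=L[m&k[n]&(abs(L[...,0])<17)];d=np.linalg.svd(q-q.mean(0))[2];print('bar dir local',d[0].round(3),'normal',d[2].round(3))
  ret = um.true_divide(
```

```bash
sed -i 's/HG+98\*ax/HG+86*ax/' seat.py; python3 seat.py
```

```text
orange 533 [[-14.5, -18.8, 13.7], [-11.9, -8.8, 15.4], [-9.7, 0.9, 16.2], [15.4, 10.1, 16.7], [18.0, 21.8, 18.3]]
dark 3007 [[-11.3, -37.7, 23.8], [-3.6, -19.1, 25.9], [2.2, 4.7, 26.5], [8.0, 26.8, 26.9], [18.4, 42.3, 27.9]]
bar dir local [ 0.001  1.    -0.007] normal [-0.003  0.007  1.   ]
steel 1241 [[-22.6, -35.8, 47.4], [-17.5, -28.1, 53.6], [-12.3, 28.6, 55.0], [16.4, 34.6, 61.5], [26.6, 40.0, 64.2]]
turn [ 0.001 -0.003 -0.051] n 0.4 | shift old axes [ -1.1  -1.8 125.5] new axes [ -0.6  -1.7 125.5] world [  59.6  -14.2 -109.6] F [0.8 0.7 0.2] g 0.998 t 9.5667
```

View pics/w5.png

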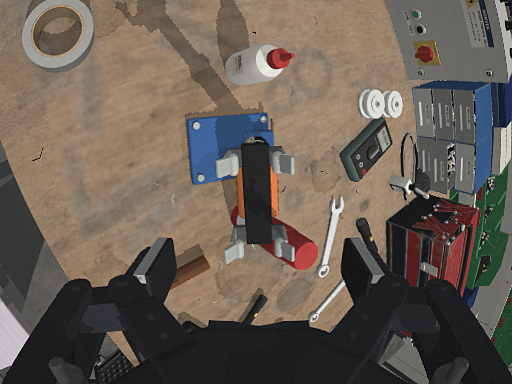

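```bash
cat >> h.py <<'E'
ty=np.array([-.376,.926,0]);ty/=np.linalg.norm(ty)
TG=np.array([455.4,-280.6,0]);Rd=np.c_[ty,np.cross([0,0,-1],ty),[0,0,-1]]
SEAT=HG+126.3*ax+1.9*hx+2.0*hy
E
python3 - <<'E'
from h import *
s=sense();plan(Rd,TG+[0,0,130],s);p=s['eef_pos'];R=rot(s)
print((R.T@(np.array([455,-280,p[2]])-p)).round(1))
E
```

```text
turn [ 0.512  0.144 -0.644] n 6.7 | shift old axes [-372.6  -58.4  218.9] new axes [-326.8 -175.8  229.1] world [ -39.9 -368.9 -229.1] F [ 0.2 -0.3  0.8] g 1.003 t 9.6167
[-365.8   55.3   20.2]
```

Emit:
move_arm:
  moves:
    - {"translation": [-33, 5, 1.8], "turn": [0, 0, 0], "hand": 1}
    - {"translation": [-33, 5, 1.8], "turn": [0, 0, 0], "hand": 1}
    - {"translation": [-33, 5, 1.8], "turn": [0, 0, 0], "hand": 1}
    - {"translation": [-33, 5, 1.8], "turn": [0, 0, 0], "hand": 1}
    - {"translation": [-33, 5, 1.8], "turn": [0, 0, 0], "hand": 1}
    - {"translation": [-33, 5, 1.8], "turn": [0, 0, 0], "hand": 1}
    - {"translation": [-33, 5, 1.8], "turn": [0, 0, 0], "hand": 0.65}
    - {"translation": [-33, 5, 1.8], "turn": [0, 0, 0], "hand": 0.65}
    - {"translation": [-33, 5, 1.8], "turn": [0, 0, 0], "hand": 0.65}
    - {"translation": [-33, 5, 1.8], "turn": [0, 0, 0], "hand": 0.65}

```text
time_s: 10.45
eef_pos: [458.4, -245.9, 358.4]
ee_rot: [0.196, 0.77, 0.583, 0.167]
force: [0.9, -0.5, -0.6]
grip_width: 0.649
grip_force: 0.0
```

Emit:
move_arm:
  moves:
    - {"translation": [-36, 5, 2], "turn": [0, 0, 0], "hand": 0.65}
    - {"translation": [0, 0, 0], "turn": [0.073, 0.0205, -0.092], "hand": 0.65}
    - {"translation": [0, 0, 0], "turn": [0.073, 0.0205, -0.092], "hand": 0.65}
    - {"translation": [0, 0, 0], "turn": [0.073, 0.0205, -0.092], "hand": 0.65}
    - {"translation": [0, 0, 0], "turn": [0.073, 0.0205, -0.092], "hand": 0.65}
    - {"translation": [0, 0, 0], "turn": [0.073, 0.0205, -0.092], "hand": 0.65}
    - {"translation": [0, 0, 0], "turn": [0.073, 0.0205, -0.092], "hand": 0.65}
    - {"translation": [0, 0, 0], "turn": [0.073, 0.0205, -0.092], "hand": 0.65}
    - {"translation": [0, 0, 35], "turn": [0, 0, 0], "hand": 0.65}
    - {"translation": [0, 0, 35], "turn": [0, 0, 0], "hand": 0.65}

```text
time_s: 11.28
eef_pos: [455.7, -280.5, 288.0]
ee_rot: [0.001, 0.558, 0.83, 0.0]
force: [0.5, -1.4, -1.2]
grip_width: 0.651
grip_force: 0.0
```

Emit:
move_arm:
  moves:
    - {"translation": [0, 0, 35], "turn": [0, 0, 0], "hand": 0.65}
    - {"translation": [0, 0, 35], "turn": [0, 0, 0], "hand": 0.65}
    - {"translation": [0, 0, 35], "turn": [0, 0, 0], "hand": 0.65}
    - {"translation": [0, 0, 30], "turn": [0, 0, 0], "hand": 0.65}
    - {"translation": [0, 0, 20], "turn": [0, 0, 0], "hand": 0.65}
    - {"translation": [0, 0, 0], "turn": [0, 0, 0], "hand": 0.65}
    - {"translation": [0, 0, 0], "turn": [0, 0, 0], "hand": 0.65}

```text
time_s: 11.87
eef_pos: [454.8, -280.0, 133.5]
ee_rot: [-0.0, 0.559, 0.829, 0.001]
force: [-0.4, 0.1, 0.5]
grip_width: 0.651
grip_force: 0.0
```

```bash
cat > torch.py <<'E'
from h import *
s=sense();plan(Rd,TG+[0,0,22],s);c=snap('wrist');Q=wcloud(c);g=cv2.cvtColor(c['image'],cv2.COLOR_BGR2HSV).astype(int)
W=Q@rot(s).T+s['eef_pos'];x=W-TG
L=np.stack([x@Rd[:,0],x@Rd[:,1],W[...,2]],-1)
m=(abs(L[...,1])<35)&(abs(L[...,0])<110)&(L[...,2]>4)&(L[...,2]<40)
q=L[m];print(len(q),cv2.minAreaRect(q[:,:2].astype(np.float32)),np.percentile(q,[0.5,50,99.5],axis=0).round(1).tolist())
y=L[m&(g[...,0]>15)&(g[...,0]<35)&(g[...,1]>150)&(g[...,2]>110)];print('switch',len(y),y.mean(0),y.min(0),y.max(0))
for a in(-25,-10,20,35):
    b=q[abs(q[:,0]-a)<4];print(a,len(b),np.percentile(b[:,1],[1,99]).round(1),b[:,2].max().round(1))
cv2.imwrite('pics/w6.png',c['image'])
E
python3 torch.py
```

```text
turn [ 0.    -0.001 -0.001] n 0.0 | shift old axes [ -0.9   0.3 111.5] new axes [ -0.7   0.3 111.5] world [   0.6   -0.6 -111.5] F [-0.4  0.1  0.5] g 0.651 t 11.8667
4820 ((-20.802997589111328, 0.43167591094970703), (30.31242561340332, 136.1336669921875), 89.58780670166016) [[-86.0, -13.6, 9.6], [-12.8, 1.0, 25.6], [47.2, 15.4, 31.2]]torch.py:7: RuntimeWarning: Mean of empty slice.
  y=L[m&(g[...,0]>15)&(g[...,0]<35)&(g[...,1]>150)&(g[...,2]>110)];print('switch',len(y),y.mean(0),y.min(0),y.max(0))
  ret = um.true_divide(
Traceback (most recent call last):
  File "torch.py", line 7, in <module>
    y=L[m&(g[...,0]>15)&(g[...,0]<35)&(g[...,1]>150)&(g[...,2]>110)];print('switch',len(y),y.mean(0),y.min(0),y.max(0))
                                                                                                     ~~~~~^^^
ValueError: zero-size array to reduction operation minimum which has no identity
```

Emit:
move_arm:
  moves:
    - {"translation": [-3.5, 1, 0], "turn": [0, 0, 0], "hand": 0.65}
    - {"translation": [0, 0, 25], "turn": [0, 0, 0], "hand": 0.65}
    - {"translation": [0, 0, 25], "turn": [0, 0, 0], "hand": 0.65}
    - {"translation": [0, 0, 25], "turn": [0, 0, 0], "hand": 0.65}
    - {"translation": [0, 0, 20], "turn": [0, 0, 0], "hand": 0.65}
    - {"translation": [0, 0, 12], "turn": [0, 0, 0], "hand": 0.65}
    - {"translation": [0, 0, 5], "turn": [0, 0, 0], "hand": 0.65}
    - {"translation": [0, 0, 0], "turn": [0, 0, 0], "hand": 0.65}
  grip_force: 60

```text
time_s: 12.58
eef_pos: [457.9, -283.4, 22.7]
ee_rot: [0.001, 0.559, 0.829, 0.0]
force: [0.5, 0.4, -0.2]
grip_width: 0.653
grip_force: 0.0
```

Emit:
move_arm:
  moves:
    - {"translation": [0, 0, 0], "turn": [0, 0, 0], "hand": 0.4}
    - {"translation": [0, 0, 0], "turn": [0, 0, 0], "hand": 0.2}
    - {"translation": [0, 0, 0], "turn": [0, 0, 0], "hand": 0.1}
    - {"translation": [0, 0, 0], "turn": [0, 0, 0], "hand": 0.1}
    - {"translation": [0, 0, 0], "turn": [0, 0, 0], "hand": 0.1}
    - {"translation": [0, 0, 0], "turn": [0, 0, 0], "hand": 0.1}
    - {"translation": [0, 0, 0], "turn": [0, 0, 0], "hand": 0.1}
    - {"translation": [0, 0, -20], "turn": [0, 0, 0], "hand": 0.1}
    - {"translation": [0, 0, -30], "turn": [0, 0, 0], "hand": 0.1}
    - {"translation": [0, 0, -30], "turn": [0, 0, 0], "hand": 0.1}
  grip_force: 60

```text
time_s: 13.42
eef_pos: [457.3, -282.8, 103.9]
ee_rot: [0.001, 0.559, 0.829, 0.0]
force: [1.4, -0.9, -1.1]
grip_width: 0.307
grip_force: 59.3
```

Emit:
move_arm:
  moves:
    - {"translation": [0, 0, -35], "turn": [0, 0, 0], "hand": 0.1}
    - {"translation": [0, 0, -35], "turn": [0, 0, 0], "hand": 0.1}
    - {"translation": [0, 0, 0], "turn": [0, 0, 0], "hand": 0.1}
    - {"translation": [0, 0, 0], "turn": [0, 0, 0], "hand": 0.1}

```text
time_s: 13.75
eef_pos: [457.9, -283.4, 174.7]
ee_rot: [0.003, 0.559, 0.829, -0.0]
force: [0.3, 0.7, -2.8]
grip_width: 0.307
grip_force: 59.4
```

```bash
cat > inhand.py <<'E'
from h import *
s=sense();c=snap('wrist');Q=wcloud(c);print(s['eef_pos'],s['grip_width'],s['grip_force'])
m=(abs(Q[...,0])<110)&(abs(Q[...,1])<18)&(Q[...,2]>-12)&(Q[...,2]<30)
q=Q[m]
for a in(-60,-50,-40,-30,20,30,35,40,45,50):
    b=q[abs(q[:,0]-a)<3]
    if len(b)>5:print(a,len(b),np.percentile(b[:,1],[2,98]).round(1),np.percentile(b[:,2],[2,50]).round(1))
print(q[:,0].min(),q[:,0].max())
cv2.imwrite('pics/w6.png',c['image'])
E
python3 inhand.py
```

```text
[ 457.92192327 -283.4462536   174.71331043] 0.30695495686328 59.4452440738678
-50 7 [-13.7  15.2] [12.7 14.1]
-40 220 [-12.   13.7] [-2.6  0.6]
-30 361 [-11.1  13.7] [-3.1 -0.7]
20 679 [-10.7  14.5] [-3.4 -1.3]
30 741 [-10.4  14.7] [-3.4 -1.4]
35 763 [-10.3  14.9] [-3.3 -1.4]
40 793 [-10.1  14.8] [-3.5 -1.4]
45 818 [-10.   15.1] [-3.7 -1.5]
50 944 [-9.9 14.5] [-3.3  2.3]
-51.36701087643068 51.08303594996423
```

View pics/w6.png

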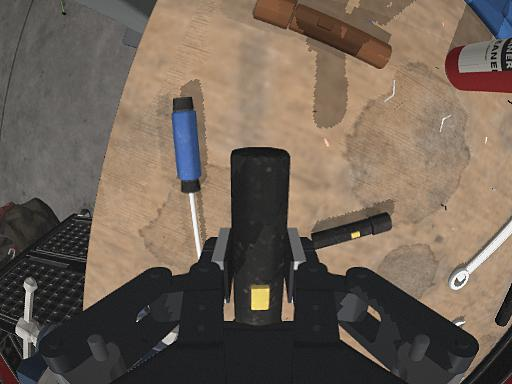

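```bash
cat >> h.py <<'E'
_O=HG+86*ax
gx=(np.array([548.4,77.2,265.3])-_O)@hx
SEAT=_O+gx*hx+2.0*hy+40.3*ax
PRE=SEAT+70*ax-1*hy
E
python3 - <<'E'
from h import *
print(gx,SEAT,PRE);s=sense();plan(Rt,PRE,s)
E
```

```text
1.2856797180794022 [536.78593787  80.40479262 286.14563986] [502.4365304   87.1958313  346.76563986]
turn [-0.504 -0.158  0.595] n 6.4 | shift old axes [ 325.6  181.3 -174.2] new axes [ 370.9   53.9 -169.7] world [ 45.1 370.1 173.9] F [-0.5  0.2 -1.6] g 0.305 t 13.8
```

Emit:
move_arm:
  moves:
    - {"translation": [0, 0, -35], "turn": [0, 0, 0], "hand": 0.1}
    - {"translation": [0, 0, -40], "turn": [0, 0, 0], "hand": 0.1}
    - {"translation": [0, 0, -40], "turn": [0, 0, 0], "hand": 0.1}
    - {"translation": [0, 0, -40], "turn": [0, 0, 0], "hand": 0.1}
    - {"translation": [0, 0, -34], "turn": [0, 0, 0], "hand": 0.1}
    - {"translation": [27, 15, 0], "turn": [0, 0, 0], "hand": 0.1}
    - {"translation": [27, 15, 0], "turn": [0, 0, 0], "hand": 0.1}
    - {"translation": [27, 15, 0], "turn": [0, 0, 0], "hand": 0.1}
    - {"translation": [27, 15, 0], "turn": [0, 0, 0], "hand": 0.1}
    - {"translation": [27, 15, 0], "turn": [0, 0, 0], "hand": 0.1}

```text
time_s: 14.63
eef_pos: [475.5, -128.1, 359.9]
ee_rot: [-0.0, 0.559, 0.829, 0.0]
force: [0.4, -0.4, -1.0]
grip_width: 0.308
grip_force: 59.6
```

Emit:
move_arm:
  moves:
    - {"translation": [27, 15, 0], "turn": [0, 0, 0], "hand": 0.1}
    - {"translation": [27, 15, 0], "turn": [0, 0, 0], "hand": 0.1}
    - {"translation": [27, 15, 0], "turn": [0, 0, 0], "hand": 0.1}
    - {"translation": [27, 15, 0], "turn": [0, 0, 0], "hand": 0.1}
    - {"translation": [27, 15, 0], "turn": [0, 0, 0], "hand": 0.1}
    - {"translation": [27, 15, 0], "turn": [0, 0, 0], "hand": 0.1}
    - {"translation": [27, 15, 0], "turn": [0, 0, 0], "hand": 0.1}
    - {"translation": [0, 0, 0], "turn": [-0.072, -0.0226, 0.085], "hand": 0.1}
    - {"translation": [0, 0, 0], "turn": [-0.072, -0.0226, 0.085], "hand": 0.1}
    - {"translation": [0, 0, 0], "turn": [-0.072, -0.0226, 0.085], "hand": 0.1}

```text
time_s: 15.47
eef_pos: [502.0, 85.5, 359.6]
ee_rot: [0.089, 0.657, 0.745, 0.071]
force: [-0.9, -1.5, -0.7]
grip_width: 0.304
grip_force: 59.6
```

Emit:
move_arm:
  moves:
    - {"translation": [0, 0, 0], "turn": [-0.072, -0.0226, 0.085], "hand": 0.1}
    - {"translation": [0, 0, 0], "turn": [-0.072, -0.0226, 0.085], "hand": 0.1}
    - {"translation": [0, 0, 0], "turn": [-0.072, -0.0226, 0.085], "hand": 0.1}
    - {"translation": [0, 0, 0], "turn": [-0.072, -0.0226, 0.085], "hand": 0.1}
    - {"translation": [0, 0, 0], "turn": [0, 0, 0], "hand": 0.1}
    - {"translation": [0, 0, 0], "turn": [0, 0, 0], "hand": 0.1}

```text
time_s: 15.97
eef_pos: [501.4, 85.3, 360.2]
ee_rot: [0.2, 0.754, 0.604, 0.16]
force: [0.1, 0.2, -1.5]
grip_width: 0.303
grip_force: 59.7
```

```bash
cat >> inhand.py <<'E'
plan(Rt,PRE,s)
E
python3 inhand.py
```

```text
[501.41102177  85.33469454 360.21405652] 0.302982043786647 59.69003677368164
-50 7 [-14.3  14.7] [13.8 14.6]
-40 160 [-12.5  13.3] [-1.9  2.1]
-30 383 [-11.8  12.9] [-2.5 -0.5]
20 674 [-11.3  13.9] [-2.8 -0.7]
30 741 [-11.   14.1] [-2.9 -0.8]
35 770 [-10.9  14.2] [-2.7 -0.8]
40 782 [-10.7  14.3] [-2.8 -0.7]
45 812 [-10.6  14.5] [-2.8 -0.8]
50 1091 [-10.5  14. ] [-2.6  2.3]
-50.9286952151879 52.072096551563504
turn [-0.005 -0.001  0.004] n 0.1 | shift old axes [ 2.1 -6.1 12. ] new axes [ 2.  -6.2 11.9] world [  1.    1.9 -13.4] F [ 0.1  0.2 -1.5] g 0.303 t 15.9667
```

View pics/w6.png

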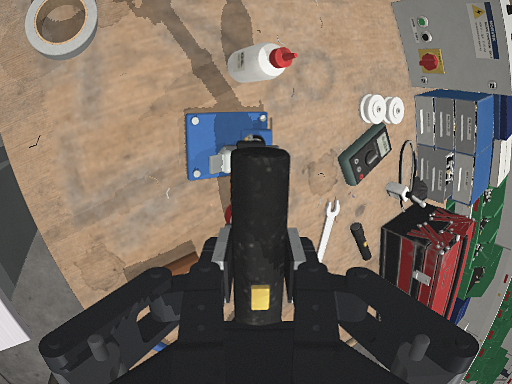

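Torch held well, its end at (260,150), clip visible just behind it at (220,160): aligned. Align fully and press in.

Emit:
move_arm:
  moves:
    - {"translation": [1, -6.2, 6], "turn": [0, 0, 0], "hand": 0.1}
    - {"translation": [0, 0, 6], "turn": [0, 0, 0], "hand": 0.1}
    - {"translation": [0, 0, 10], "turn": [0, 0, 0], "hand": 0.1}
    - {"translation": [0, 0, 10], "turn": [0, 0, 0], "hand": 0.1}
    - {"translation": [0, 0, 8], "turn": [0, 0, 0], "hand": 0.1}
    - {"translation": [0, 0, 6], "turn": [0, 0, 0], "hand": 0.1}
    - {"translation": [0, 0, 0], "turn": [0, 0, 0], "hand": 0.1}
    - {"translation": [0, 0, 0], "turn": [0, 0, 0], "hand": 0.1}
  grip_force: 80

```text
time_s: 16.68
eef_pos: [519.4, 82.0, 318.1]
ee_rot: [0.202, 0.755, 0.603, 0.161]
force: [-0.0, 0.3, -1.5]
grip_width: 0.297
grip_force: 81.2
```

```bash
python3 - <<'E'
from h import *
plan(Rt,PRE-60*ax)
E
```

```text
turn [-0.002  0.     0.   ] n 0.0 | shift old axes [ 1.3 -1.  26.3] new axes [ 1.3 -1.1 26.3] world [ 12.2  -1.5 -23.3] F [-0.   0.3 -1.5] g 0.297 t 16.6833
```

Emit:
move_arm:
  moves:
    - {"translation": [0, -0.9, 4], "turn": [0, 0, 0], "hand": 0.1}
    - {"translation": [0, 0, 3], "turn": [0, 0, 0], "hand": 0.1}
    - {"translation": [0, 0, 3], "turn": [0, 0, 0], "hand": 0.1}
    - {"translation": [0, 0, 3], "turn": [0, 0, 0], "hand": 0.1}
    - {"translation": [0, 0, 0], "turn": [0, 0, 0], "hand": 0.1}

```text
time_s: 17.1
eef_pos: [524.7, 81.1, 307.9]
ee_rot: [0.202, 0.755, 0.603, 0.162]
force: [-8.3, 2.8, 7.6]
grip_width: 0.299
grip_force: 82.8
```

Emit:
move_arm:
  moves:
    - {"translation": [0, 0, 3], "turn": [0, 0, 0], "hand": 0.1}
    - {"translation": [0, 0, 3], "turn": [0, 0, 0], "hand": 0.1}
    - {"translation": [0, 0, 0], "turn": [0, 0, 0], "hand": 0.1}

```text
time_s: 17.35
eef_pos: [527.6, 80.6, 301.9]
ee_rot: [0.202, 0.755, 0.603, 0.162]
force: [-1.9, 2.4, -1.1]
grip_width: 0.291
grip_force: 81.7
```

Emit:
move_arm:
  moves:
    - {"translation": [0, 0, 2], "turn": [0, 0, 0], "hand": 0.1}
    - {"translation": [0, 0, 2], "turn": [0, 0, 0], "hand": 0.1}
    - {"translation": [0, 0, 0], "turn": [0, 0, 0], "hand": 0.1}

```text
time_s: 17.6
eef_pos: [529.7, 79.8, 297.2]
ee_rot: [0.201, 0.755, 0.603, 0.161]
force: [2.1, 1.0, -6.6]
grip_width: 0.295
grip_force: 81.2
```

```bash
python3 - <<'E'
from h import *
plan(Rt,PRE-60*ax)
E
```

```text
turn [-0.002 -0.     0.001] n 0.0 | shift old axes [1.2 0.3 3. ] new axes [1.2 0.3 3. ] world [ 2.   0.8 -2.4] F [ 2.1  1.  -6.6] g 0.295 t 17.6
```

Emit:
move_arm:
  moves:
    - {"translation": [0, 0, 2], "turn": [0, 0, 0], "hand": 0.1}
    - {"translation": [0, 0, 1], "turn": [0, 0, 0], "hand": 0.1}
    - {"translation": [0, 0, 0], "turn": [0, 0, 0], "hand": 0.1}

```text
time_s: 17.85
eef_pos: [531.1, 79.3, 294.6]
ee_rot: [0.201, 0.755, 0.603, 0.161]
force: [1.8, 0.8, -8.8]
grip_width: 0.298
grip_force: 80.9
```

Emit:
move_arm:
  moves:
    - {"translation": [0, 0, 1.5], "turn": [0, 0, 0], "hand": 0.1}
    - {"translation": [0, 0, 0], "turn": [0, 0, 0], "hand": 0.1}

```text
time_s: 18.02
eef_pos: [531.8, 79.2, 294.1]
ee_rot: [0.202, 0.755, 0.603, 0.161]
force: [-0.5, 1.2, -4.6]
grip_width: 0.297
grip_force: 81.5
```

```bash
python3 - <<'E'
from h import *
plan(Rt,PRE-60*ax)
E
```

```text
turn [-0.002  0.     0.   ] n 0.0 | shift old axes [ 1.3  0.  -0.9] new axes [ 1.3  0.  -0.9] world [-0.1  1.4  0.8] F [-0.5  1.2 -4.6] g 0.297 t 18.0167
```

Press a little more until the seat resists.

Emit:
move_arm:
  moves:
    - {"translation": [0, 0, 1], "turn": [0, 0, 0], "hand": 0.1}
    - {"translation": [0, 0, 0.5], "turn": [0, 0, 0], "hand": 0.1}
    - {"translation": [0, 0, 0], "turn": [0, 0, 0], "hand": 0.1}

```text
time_s: 18.27
eef_pos: [532.1, 79.1, 293.8]
ee_rot: [0.202, 0.755, 0.603, 0.161]
force: [-11.8, 0.6, 6.0]
grip_width: 0.298
grip_force: 82.8
```

Emit:
move_arm:
  moves:
    - {"translation": [0, 0, 1], "turn": [0, 0, 0], "hand": 0.1}
    - {"translation": [0, 0, 0], "turn": [0, 0, 0], "hand": 0.1}

```text
time_s: 18.43
eef_pos: [532.3, 79.1, 293.7]
ee_rot: [0.202, 0.755, 0.603, 0.161]
force: [-19.8, 1.1, 11.7]
grip_width: 0.297
grip_force: 84.1
```

Emit:
move_arm:
  moves:
    - {"translation": [0, 0, -1.5], "turn": [0, 0, 0], "hand": 0.1}
    - {"translation": [0, 0, 0], "turn": [0, 0, 0], "hand": 0.8}
    - {"translation": [0, 0, 0], "turn": [0, 0, 0], "hand": 0.8}
    - {"translation": [0, 0, 0], "turn": [0, 0, 0], "hand": 0.8}
    - {"translation": [0, 0, 0], "turn": [0, 0, 0], "hand": 0.8}
    - {"translation": [0, 0, -10], "turn": [0, 0, 0], "hand": 0.8}
    - {"translation": [0, 0, -30], "turn": [0, 0, 0], "hand": 0.8}
    - {"translation": [0, 0, -35], "turn": [0, 0, 0], "hand": 0.8}
    - {"translation": [0, 0, -35], "turn": [0, 0, 0], "hand": 0.8}

```text
time_s: 19.18
eef_pos: [477.8, 91.4, 390.3]
ee_rot: [0.202, 0.755, 0.603, 0.161]
force: [-0.1, 0.0, 0.0]
grip_width: 0.801
grip_force: 0.0
```

Emit:
move_arm:
  moves:
    - {"translation": [0, 0, 0], "turn": [0, 0, 0], "hand": 0.8}
    - {"translation": [0, 0, 0], "turn": [0, 0, 0], "hand": 0.8}
    - {"translation": [0, 0, 0], "turn": [0, 0, 0], "hand": 0.8}

```text
time_s: 19.43
eef_pos: [478.8, 91.3, 388.3]
ee_rot: [0.202, 0.755, 0.603, 0.161]
force: [-0.6, 0.8, -0.7]
grip_width: 0.8
grip_force: 0.0
```

```bash
python3 - <<'E'
from h import *
s=sense();c=snap('wrist');Q=wcloud(c);W=Q@rot(s).T+s['eef_pos'];C=_O+1.9*hx+2*hy+40.3*ax
L=np.stack([(W-C)@hx,(W-C)@hy,(W-C)@ax],-1);g=c['image'].max(-1)
m=(abs(L[...,0])<17)&(abs(L[...,1])<100)&(L[...,2]>-5)&(L[...,2]<30)&(g<80)
q=L[m];print(len(q),q[:,1].min(),q[:,1].max())
for a in(-60,-20,0,20,45):
    b=q[abs(q[:,1]-a)<4]
    if len(b):print(a,len(b),np.percentile(b[:,0],[2,98]).round(1),np.percentile(b[:,2],[50,98]).round(1))
plan(Rt,PRE,s)
cv2.imwrite('pics/w7.png',c['image'])
E
```

```text
Traceback (most recent call last):
NameError: name '_O' is not defined
```

```bash
python3 - <<'E'
from h import *
s=sense();c=snap('wrist');Q=wcloud(c);W=Q@rot(s).T+s['eef_pos'];C=HG+86*ax+1.9*hx+2*hy+40.3*ax
L=np.stack([(W-C)@hx,(W-C)@hy,(W-C)@ax],-1);g=c['image'].max(-1)
m=(abs(L[...,0])<20)&(abs(L[...,1])<100)&(L[...,2]>-5)&(L[...,2]<30)&(g<80)
q=L[m];print(len(q),q[:,1].min(),q[:,1].max())
for a in(-70,-60,-20,0,20,45):
    b=q[abs(q[:,1]-a)<4]
    if len(b):print(a,len(b),np.percentile(b[:,0],[2,98]).round(1),np.percentile(b[:,2],[50,98]).round(1))
hsv=cv2.cvtColor(c['image'],cv2.COLOR_BGR2HSV).astype(int)
st=L[(abs(L[...,0])<35)&(abs(L[...,1])<45)&(abs(L[...,2]-15)<20)&(hsv[...,1]<70)&(g>110)];print('steel',len(st),np.percentile(st,[2,98],axis=0).round(1))
E
```

```text
4464 -85.13967844319046 49.48041423017438
-70 238 [-14.8  14.2] [13.4 15.5]
-60 253 [-14.6  14. ] [13.7 15.5]
-20 183 [-13.2  12.8] [ 7.6 11.3]
0 285 [-12.8  12. ] [ 9.7 11.8]
20 307 [-12.5  11.8] [ 9.7 11.8]
45 336 [-12.3  12.3] [ 9.1 11.6]
steel 958 [[-24.4 -38.    7.6]
 [ 24.4  38.1  21. ]]
```

```bash
python3 -c "
from rig import *
print(finish_job())"
```

```text
the job is handed in; nothing more can be done
None
```

The job is handed in, with no verdict returned: by force and wrist-camera readings the pole is locked at the red band (slide about 97–100 mm), and the torch is centred and fully home in both clips. The gripper is clear, and nothing touched a bystander that I could see.

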